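# Gauge the thermometer well of a heating block

## Task

Find out how deep the thermometer well is in the metal block that stands inside the steel ring: take the depth rod from its stand, slide it into the well and, keeping hold of it, push it gently past the spring catch until it bottoms on the solid floor of the well, pressing with no more than 25 N. Leave the rod standing there fully bottomed, then read how much of it stands out above the block, head included, and set the cursor of the bench scale to that length in millimetres. Do not disturb the vials or the beaker.

Things in the scene. Friction and masses are not known exactly. Their poses are not given: they have to be found in the camera images.
- block_a: one of three dark grey anodised aluminium blocks, alike outside: 50 x 50 x 75 mm high, fixed. Origin at the centre of its underside, z up. One blind round well, 12 mm wide, opens in its top face, 9 mm along x and 6 mm along y from the centre. Its depth differs between the blocks, lies between 30 and 60 mm and is not known beforehand
- block_b: one of three dark grey anodised aluminium blocks, alike outside: 50 x 50 x 75 mm high, fixed. Origin at the centre of its underside, z up. One blind round well, 12 mm wide, opens in its top face, 9 mm along x and 6 mm along y from the centre. Its depth differs between the blocks, lies between 30 and 60 mm and is not known beforehand
- block_c: one of three dark grey anodised aluminium blocks, alike outside: 50 x 50 x 75 mm high, fixed. Origin at the centre of its underside, z up. One blind round well, 12 mm wide, opens in its top face, 9 mm along x and 6 mm along y from the centre. Its depth differs between the blocks, lies between 30 and 60 mm and is not known beforehand
- block_a_well (a point): centre of the well's mouth in the top face of block_a; z up. 18 mm below it a spring catch (two balls) narrows the well to 7 mm: the rod rests on it under its own weight and must be pushed past with about 4 to 9 N; then it slides with up to 4 N of drag to the solid floor
- block_b_well (a point): centre of the well's mouth in the top face of block_b; z up. 18 mm below it a spring catch (two balls) narrows the well to 7 mm: the rod rests on it under its own weight and must be pushed past with about 4 to 9 N; then it slides with up to 4 N of drag to the solid floor
- block_c_well (a point): centre of the well's mouth in the top face of block_c; z up. 18 mm below it a spring catch (two balls) narrows the well to 7 mm: the rod rests on it under its own weight and must be pushed past with about 4 to 9 N; then it slides with up to 4 N of drag to the solid floor
- locating_ring: flat steel ring on the bench, 100 mm outside, 84 mm inside, 6 mm high, fixed; origin at its centre on the bench. The block to be measured is the one that stands inside it; the other two stand apart, further back
- rod: loose steel depth rod, standing upright in its stand: 120 mm long over all, shaft 10 mm thick with its foot tapered to 6 mm over the last 3 mm; the top 32 mm is a round grip head 16 mm thick, with a 24 mm wide, 4 mm thick flange under it (84 to 88 mm from the foot). About 90 g. Origin at the foot's end, z up along the rod to the head
- rod_tip (a point): the end of the rod's foot
- rod_top (a point): centre of the flat top of the rod's head, 120 mm from the foot. Exposed length = its height above the block's top face
- rod_stand: grey square stand, 50 x 50 x 45 mm on a 62 mm foot, fixed, with a 12 mm blind hole 40 mm deep in the middle of its top, in which the rod stands 5 mm above the bench; origin at the centre of its underside
- cursor (a joint): position in m of the scale's cursor from the scale's zero mark (0 to 0.12); slides with about 1.5 N of friction and stays where it is left
- cursor_base: bench scale, fixed: a metal track 40 mm wide, 170 mm long, 14 mm high, with a white ruled plate (a line every 10 mm from 0 to 120, longer lines at 0, 50 and 100) along its -x side. Origin at the centre of the track's underside; the cursor moves towards its +y from 60 mm on the -y side (zero) to 60 mm on the +y side
- scale_zero (a point): the zero line on the ruled plate; readings grow along +y of the scale
- cursor_top (a point): centre of the top of the cursor, a black block 28 mm across the track (x), 20 mm along the track (y), 40 mm high, its top 54 mm above the bench; the needle on its side marks its middle along y
- small_vial: bystander: capped vial 27 x 27 x 56 mm, loose; origin under its centre
- oil_vial: bystander: capped vial 25 x 25 x 62 mm, loose; origin under its centre
- beaker: bystander: small glass beaker 50 x 50 x 58 mm, loose; origin under its centre

How it is judged (in metres and radians):
On the way:
1. the rod, still held by the gripper, is bottomed (within 2 mm of the floor) in the well of the block inside the ring (((horizontal distance between block_a and locating_ring below 0.02 m and z of rod_tip in the frame of block_a_well below -0.032 m and horizontal distance between rod_tip and block_a_well below 0.004 m and angle between rod's own z axis and vertical below 0.15 rad and contact force between the fingers and rod above 1 N) or (horizontal distance between block_b and locating_ring below 0.02 m and z of rod_tip in the frame of block_b_well below -0.044 m and horizontal distance between rod_tip and block_b_well below 0.004 m and angle between rod's own z axis and vertical below 0.15 rad and contact force between the fingers and rod above 1 N) or (horizontal distance between block_c and locating_ring below 0.02 m and z of rod_tip in the frame of block_c_well below -0.056 m and horizontal distance between rod_tip and block_c_well below 0.004 m and angle between rod's own z axis and vertical below 0.15 rad and contact force between the fingers and rod above 1 N))), for 0.2 s.
At the end, for the whole second after the job is handed in: The rod stands released and at rest in the well of the block inside the ring, its foot within 2 mm of the well's floor, and the cursor rests within 4 mm of the rod's exposed length (120 mm less the well's depth) (((horizontal distance between block_a and locating_ring below 0.02 m and z of rod_tip in the frame of block_a_well below -0.032 m and horizontal distance between rod_tip and block_a_well below 0.004 m and angle between rod's own z axis and vertical below 0.15 rad and value of joint cursor between 0.082 and 0.09 m) or (horizontal distance between block_b and locating_ring below 0.02 m and z of rod_tip in the frame of block_b_well below -0.044 m and horizontal distance between rod_tip and block_b_well below 0.004 m and angle between rod's own z axis and vertical below 0.15 rad and value of joint cursor between 0.07 and 0.078 m) or (horizontal distance between block_c and locating_ring below 0.02 m and z of rod_tip in the frame of block_c_well below -0.056 m and horizontal distance between rod_tip and block_c_well below 0.004 m and angle between rod's own z axis and vertical below 0.15 rad and value of joint cursor between 0.058 and 0.066 m)) and linear speed of rod below 0.01 m/s and velocity of joint cursor below 0.01 m/s); the robot touches nothing.
It fails at once if the rod is forced: its contact forces with a block, the squeeze of the catch (about 12 N) included, add up to more than 40 N (contact force between rod and block_a above 40 N or contact force between rod and block_b above 40 N or contact force between rod and block_c above 40 N).
It fails at once if the small vial is shifted by more than 20 mm or tipped over (distance of small_vial from where it was at the start of the episode above 0.02 m or angle between small_vial's own z axis and vertical above 0.4 rad).
It fails at once if the oil vial is shifted by more than 20 mm or tipped over (distance of oil_vial from where it was at the start of the episode above 0.02 m or angle between oil_vial's own z axis and vertical above 0.4 rad).
It fails at once if the beaker is shifted by more than 20 mm or tipped over (distance of beaker from where it was at the start of the episode above 0.02 m or angle between beaker's own z axis and vertical above 0.4 rad).
It also fails if it takes over 59 s, if anything falls off the work surface, if the arm or the gripper's body presses on something with over 40 N, if the wrist force passes 120 N, or if a joint passes its speed limit or range.

## Robot

A 6-joint arm with a two-finger parallel gripper is mounted at the origin on a cart in front of the work surface, level with it; the furniture and walls round the work are solid. World frame = base frame: x ahead of the robot, y to its left, z up, the work surface at z = 0. Lengths are in mm, angles in rad, forces in N, time in s.
With the tool pointing down it reaches from about 275 to 825 mm from the base axis. Payload 5.2 kg.
Tool frame: the origin (TCP) lies between the finger pads; the fingertips stand 25 mm ahead of it and the grasp point (between the pads) lies 6 mm ahead of it; z points along the fingers, y is the line along which they close (so a half turn about z gives the same grasp; the last joint's range is limited). The gripper opens to 93 mm and grips with 3 to 60 N. Pads are 15 mm wide; open, the fingers measure 128 mm over their backs; the gripper's body (75 mm by 188 mm) begins 65 mm behind the grasp point.
Start: joints at [-1.44, 0.259, 1.535, -0, 1.348, -0.203], TCP at [180.22, -519.64, 243.653] pointing down, gripper open.
Joint ranges: [-3.14, 3.14], [-0.91, 2.08], [0.19, 2.58], [-1.22, 4.36], [0.22, 2.71], [-3.12, 3.12]. Speed limits (rad/s): [2.57, 2.57, 3.14, 3.14, 3.14, 3.14].

## Interface

Orientations are given as a unit quaternion [w, x, y, z].
In Python, from plant import arm gives the robot as it stands.
- The arm moves only by the tool carry_out, never from a script. Its argument "commands" is a list of rows, each a list of 5 numbers: the closure, from 0 (fully open) to 1 (shut), then the shift along the tool's x, y, z as a fraction of full scale, then the turn about the tool's z as a fraction of full scale. A call has 1 to 20 rows; each row is the pose to reach, as a shift and turn from the pose commanded when the call began, along the tool's axes at that moment, turning the shorter way round; what a row does not reach only later rows make up. Full scale, the value 1, is 100 mm for a shift and pi rad for a turn. A row lasts 1/10 s, in which the tool goes at most 50 mm and 8.59 degrees, less where a joint would pass 70% of its speed; a pose out of reach is approached as far as the arm can. A call with a number of a shift or a turn outside -1 to 1 is refused whole. A call with a gripper value outside its range is refused whole. The fingers move at their own pace and stop on an object; "newtons" is the grip in N (left out, the last holds). Time passes only in rows, so rows that repeat a pose let the fingers close. It gives the time, the measured TCP pose, the force, the opening and the grip force at its end, in the units of the state.
- arm.read_state(): the state, without advancing time (a new reading comes with each control period).
- arm.read_camera(name): name is "scene" or "side" or "wrist"; returns the picture (400x640x3 uint8, red, green, blue); there is no depth.
- arm.camera_info(name): a dict with "fx", "fy", "cx", "cy" (pixels), "k1" (the pictures are not rectified: a ray, as slopes to the right and down, at radius r is drawn at 1 + k1 r^2 times it, then the intrinsics apply), "world_from_camera" (4x4, takes a point from camera to world coordinates); the wrist camera has in their place "mount" (4x4, takes a point from camera to tool coordinates, whose origin is the TCP and whose axes are the flange's). Camera axes: x right, y up, looking along -z (the intrinsics and any distortion apply to the point x, -y, -z); pixel columns grow to the right and rows downward; lengths in mm; the calibration is good to about 2 mm. A picture is of the moment at which its call begins: read the wrist's pose just before it. camera_info takes no time and is no camera call.
- arm.job_done(): hands the job in; it is judged then, once.
The state is a dict: "clock": time; "joint_pos": joint angles; "joint_vel": joint speeds; "tau": joint torques, N m; "position": TCP position; "ee_rot": TCP orientation; "ft_force": force on the tool from outside, world axes, zero at the start; "wrist_torque": the same for the moment, N m; "width": opening from 0.0 (shut) to 1.0 (fully open); "finger_force": force on a finger pad.
Only numpy, scipy, OpenCV 4.12 (cv2) and the standard library are available. Lean on these libraries where they do the work, as an engineer would, in place of code of your own. Each camera call takes 0.05 s, during which the arm holds its last target. There are 200 camera calls.

## Working session

There is one attempt and no reset: what is moved stays moved. The work goes in short steps, Python scripts to look and compute and a tool call to move; the robot and the scene stay as the last step left them, time stands still between calls to the robot, and variables do not carry over. Pictures are saved under pics/ and viewed, at most 10 in all, crops included, and the job is handed in when it is done.

Besides the shell and the picture viewer there is one more tool, called after ">>>" as a command line: name --pt "numbers of a row" for each row, then --argument value for the rest. carry_out: Moves the arm, as the interface text tells. Its arguments: {"type":"object","properties":{"commands":{"type":"array","items":{"type":"array","items":{"type":"number"}}},"newtons":{"type":"number"}},"required":["commands"]}

```bash
mkdir -p pics; cat > h.py <<'E'
import numpy as np, cv2
from plant import arm
from scipy.spatial.transform import Rotation as R
def info(n):
    c=arm.camera_info(n)
    if n=="wrist":
        s=arm.read_state();q=s["ee_rot"];T=np.eye(4)
        T[:3,:3]=R.from_quat([q[1],q[2],q[3],q[0]]).as_matrix();T[:3,3]=s["position"]
        c["W"]=T@np.array(c["mount"])
    else: c["W"]=np.array(c["world_from_camera"])
    return c
def shot(n,f):
    c=info(n);im=arm.read_camera(n)
    cv2.imwrite(f,cv2.cvtColor(im,cv2.COLOR_RGB2BGR));np.save(f+".npy",c,allow_pickle=True);return im,c
def load(f): return cv2.imread(f),np.load(f+".npy",allow_pickle=True).item()
def ray(c,u,v):
    d=np.array([(u-c["cx"])/c["fx"],(v-c["cy"])/c["fy"]]);p=d.copy()
    for _ in range(20): p=d/(1+c["k1"]*(p@p))
    return c["W"][:3,3],c["W"][:3,:3]@np.array([p[0],-p[1],-1])
def onz(c,u,v,z):
    o,d=ray(c,u,v);return o+d*(z-o[2])/d[2]
def proj(c,P):
    q=np.linalg.inv(c["W"])@np.append(P,1);p=np.array([q[0],-q[1]])/-q[2];p=p*(1+c["k1"]*(p@p))
    return p*[c["fx"],c["fy"]]+[c["cx"],c["cy"]]
def tri(obs):
    A=np.zeros((3,3));b=np.zeros(3)
    for c,u,v in obs:
        o,d=ray(c,u,v);d=d/np.linalg.norm(d);M=np.eye(3)-np.outer(d,d);A+=M;b+=M@o
    return np.linalg.solve(A,b)
E
python3 - <<'E'
from h import *
np.set_printoptions(precision=3,suppress=True)
for n in("scene","side","wrist"):
    im,c=shot(n,f"pics/{n}0.png");print(n,c["fx"],c["k1"],c["W"])
print(arm.read_state())
E
```

```text
scene 411.02233494875765 -0.099455195722907 [[ -0.877   0.202  -0.435 180.186]
 [ -0.48   -0.345   0.807 906.371]
 [  0.013   0.917   0.399 446.348]
 [  0.      0.      0.      1.   ]]
side 420.9616873541871 -0.06098537024870602 [[  -1.      -0.02     0.008  538.512]
 [   0.015   -0.433    0.901 1021.962]
 [  -0.014    0.901    0.434  449.288]
 [   0.       0.       0.       1.   ]]
wrist 278.0655623253939 -0.016506577710159415 [[   0.328    0.909    0.257  252.546]
 [  -0.945    0.315    0.088 -493.101]
 [  -0.001   -0.272    0.962  383.369]
 [   0.       0.       0.       1.   ]]
{'clock': 0.15, 'joint_pos': array([-1.44 ,  0.259,  1.536, -0.   ,  1.348, -0.203]), 'joint_vel': array([-0.001, -0.002, -0.003,  0.002, -0.   ,  0.001]), 'tau': array([  0.003, -43.764, -28.423,   0.072,   0.038,  -0.   ]), 'position': array([ 180.183, -519.268,  243.009]), 'ee_rot': array([-0.001,  0.986,  0.166,  0.   ]), 'ft_force': array([-0.66 , -0.999, -0.614]), 'wrist_torque': array([ 0.012, -0.033,  0.027]), 'finger_force': 0.0, 'width': 1.0035909661497706}
```

View pics/scene0.png

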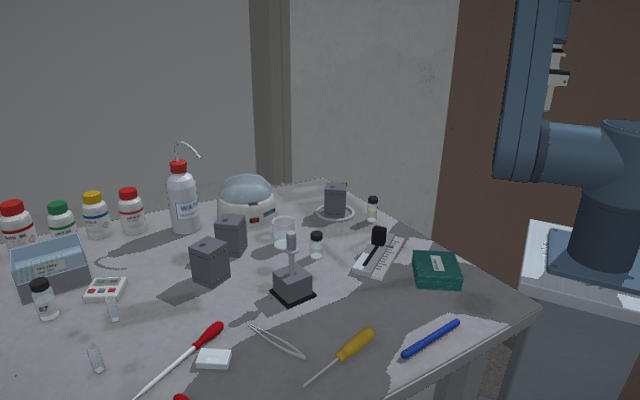

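View pics/side0.png

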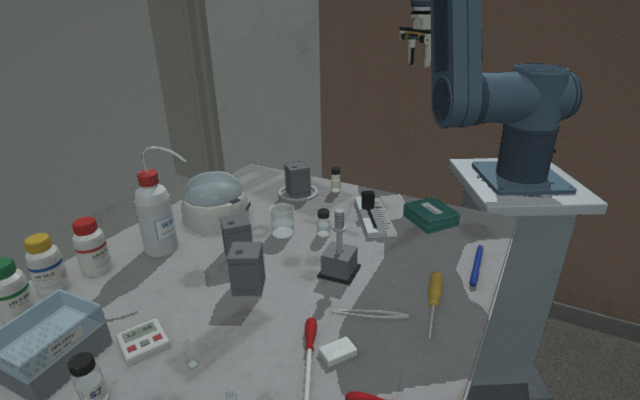

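The scene view shows the ringed block at (335,200), the rod at (292,240) in its stand at (293,285), the scale at (378,255), and vials at (316,243) and (372,208). In the side view the ringed block is at (297,180), the rod at (340,215), the scale at (375,213), and the beaker at (283,220).

```bash
python3 - <<'E'
from h import *
np.set_printoptions(precision=1,suppress=True)
s,cs=load("pics/scene0.png");d,cd=load("pics/side0.png")
for n,a,b,z in[("rodtop",(292,233.5),(339.5,211),125),("blocktop",(336,186),(297,165.5),75),("ring",(334.5,213),(297.5,193),3),("cursortop",(379,229),(368,194),54),
 ("smallvialtop",(316.5,234),(323.5,211),56),("oiltop",(373,198),(336,170),62),("beakertop",(284,221),(283,209),58),("blk2",(231,219),(236,221),75),("blk3",(209,243),(246,248),75)]:
    print(n,tri([(cs,*a),(cd,*b)]),onz(cs,*a,z)[:2],onz(cd,*b,z)[:2])
a=cv2.resize(s[165:315,250:450],None,fx=4,fy=4,interpolation=cv2.INTER_CUBIC)[:600]
cv2.imwrite("pics/c1.png",a)
E
```

```text
rodtop [507.3 401.3 122.7] [504.6 405.7] [507.6 404.8]
blocktop [594.3  65.5  74. ] [593.1  67.9] [594.2  68. ]
ring [596.1  65.9   0.3] [593.7  70.8] [595.8  71.8]
cursortop [433.7 183.7  50.4] [431.8 189.1] [434.7 192.5]
smallvialtop [533.  271.7  54.8] [531.  275.4] [533.1 272.1]
oiltop [499.2  57.2  58.3] [497.2  62.4] [499.6  69.8]
beakertop [614.9 265.4  59.1] [616.5 263. ] [615.  263.7]
blk2 [696.3 337.3  73.6] [695.3 338.1] [695.3 341.3]
blk3 [662.  438.5  77.8] [665.7 434.8] [662.9 434.1]
```

View pics/c1.png

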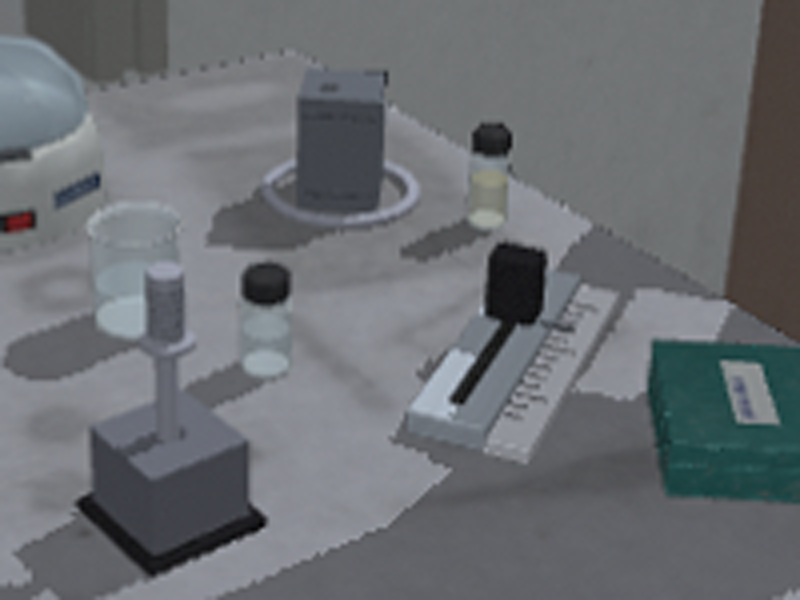

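>>> carry_out --pt "0.4 0.4 -0.5 0 0" --pt "0.4 0.76 -0.96 0 0" --pt "0.4 0.76 -0.96 0 0" --pt "0.4 0.76 -0.96 0 0" --newtons 25

```text
clock: 0.55
position: [221.4, -401.0, 243.6]
ee_rot: [-0.001, 0.986, 0.167, 0.0]
ft_force: [-0.4, -0.2, 0.6]
width: 0.702
finger_force: 0.0
```

>>> carry_out --pt "0.4 0.4 -0.5 0 0" --pt "0.4 0.76 -0.96 0 0" --pt "0.4 0.76 -0.96 0 0" --pt "0.4 0.76 -0.96 0 0"

```text
clock: 0.95
position: [261.4, -286.9, 243.8]
ee_rot: [0.0, 0.986, 0.167, 0.0]
ft_force: [-0.4, -1.3, -0.3]
width: 0.598
finger_force: 0.0
```

>>> carry_out --pt "0.4 0.4 -0.5 0 0" --pt "0.4 0.76 -0.96 0 0" --pt "0.4 0.76 -0.96 0 0" --pt "0.4 0.76 -0.96 0 0"

```text
clock: 1.35
position: [302.0, -172.4, 243.9]
ee_rot: [0.0, 0.986, 0.168, 0.0]
ft_force: [0.8, -0.6, -0.8]
width: 0.601
finger_force: 0.0
```

>>> carry_out --pt "0.4 0.4 -0.5 0 0" --pt "0.4 0.76 -0.96 0 0" --pt "0.4 0.76 -0.96 0 0" --pt "0.4 0.76 -0.96 0 0"

```text
clock: 1.75
position: [343.0, -57.4, 243.8]
ee_rot: [0.0, 0.986, 0.168, 0.0]
ft_force: [0.1, -1.5, -1.0]
width: 0.599
finger_force: 0.0
```

>>> carry_out --pt "0.4 0.4 -0.5 0 0" --pt "0.4 0.77 -0.95 0 0" --pt "0.4 0.77 -0.95 0 0" --pt "0.4 0.77 -0.95 0 0"

```text
clock: 2.15
position: [385.1, 57.3, 243.6]
ee_rot: [0.0, 0.986, 0.167, 0.0]
ft_force: [-0.6, 0.1, 0.7]
width: 0.597
finger_force: 0.0
```

>>> carry_out --pt "0.4 0.4 -0.5 0 0" --pt "0.4 0.77 -0.95 0 0" --pt "0.4 0.77 -0.95 0 0" --pt "0.4 0.77 -0.95 0 0"

```text
clock: 2.55
position: [427.0, 172.0, 243.3]
ee_rot: [0.0, 0.986, 0.167, 0.0]
ft_force: [-0.3, 0.4, -0.2]
width: 0.598
finger_force: 0.0
```

```bash
python3 -c "
from h import *
shot('wrist','pics/w_scale.png')"
```

>>> carry_out --pt "0.4 0.4 -0.5 0 0" --pt "0.4 0.77 -0.95 0 0" --pt "0.4 0.77 -0.95 0 0" --pt "0.4 0.77 -0.95 0 0"

```text
clock: 3.0
position: [468.2, 286.9, 243.2]
ee_rot: [0.0, 0.986, 0.166, -0.0]
ft_force: [0.3, -0.8, -0.0]
width: 0.6
finger_force: 0.0
```

>>> carry_out --pt "0.4 0.4 -0.5 0 0" --pt "0.4 0.77 -0.95 0 0" --pt "0.4 0.77 -0.95 0 0" --pt "0.4 0.77 -0.95 0 0" --pt "0.4 0.77 -0.95 0 0"

```text
clock: 3.5
position: [508.7, 399.7, 243.3]
ee_rot: [0.001, 0.986, 0.165, -0.001]
ft_force: [0.7, -0.2, -1.8]
width: 0.601
finger_force: 0.0
```

```bash
python3 -c "
from h import *
shot('wrist','pics/w_rod.png')
a=cv2.imread('pics/w_scale.png');b=cv2.imread('pics/w_rod.png')
cv2.imwrite('pics/m1.png',cv2.resize(np.vstack([a[:,:],b]),(480,600),interpolation=cv2.INTER_AREA))"
```

```text
(no output)
```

View pics/m1.png

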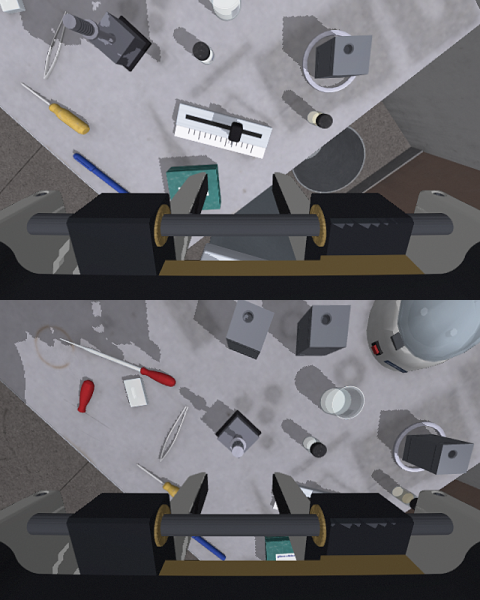

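The mosaic shows, in the upper view, the cursor at about (315,175) full-res and the ring block's well at about (464,64). The lower view shows the rod head at about (317,199).

```bash
python3 - <<'E'
from h import *
np.set_printoptions(precision=1,suppress=True)
a,ca=load("pics/w_scale.png");b,cb=load("pics/w_rod.png")
z=lambda i,x,y,w,h,k:cv2.resize(i[y:y+h,x:x+w],None,fx=k,fy=k,interpolation=cv2.INTER_CUBIC)
m=np.zeros((600,800,3),np.uint8)
m[:300,:400]=z(b,275,165,80,60,5)      # rod
m[:300,400:]=z(a,430,30,80,60,5)       # block well
m[300:540,:]=z(a,210,120,160,96,5)[:600-300][:240,:800] if False else z(a,210,130,200,60,4)
cv2.imwrite("pics/m2.png",m)
print(onz(cb,317,199,125),onz(ca,464,64,75),onz(ca,315,170,54))
E
```

```text
[512.  404.5 125. ] [601.8  77.7  75. ] [444.8 185.1  54. ]
```

View pics/m2.png

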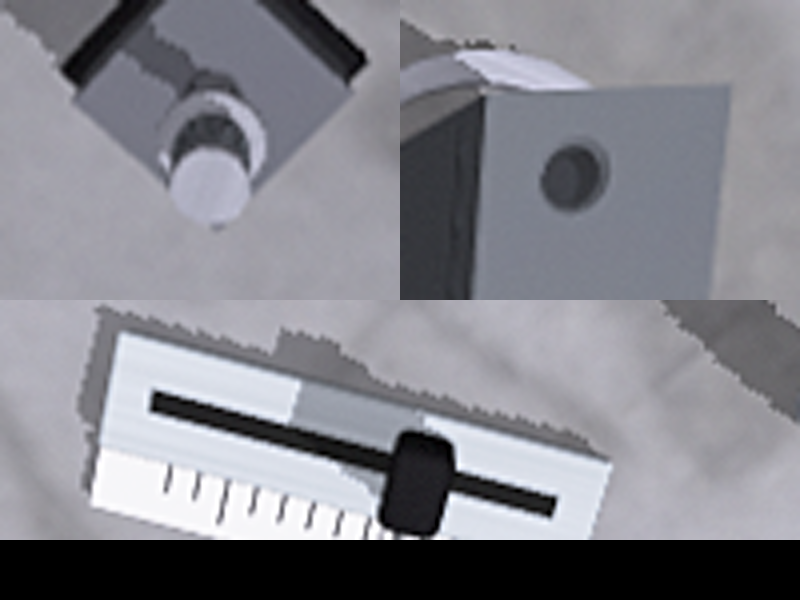

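The crops show the rod's head top centre at (316.8,202.4), the well mouth at (465,65.4), and the cursor top at about (314,177). The slot runs from (247.5,155.5) to (348.7,181.8), and the zero end is on the right.

```bash
python3 - <<'E'
from h import *
np.set_printoptions(precision=1,suppress=True)
a,ca=load("pics/w_scale.png");b,cb=load("pics/w_rod.png")
rod=onz(cb,316.8,202.4,125);well=onz(ca,465,65.4,75);cur=onz(ca,314,177,54)
l,r=onz(ca,247.5,155.5,14),onz(ca,348.7,181.8,14);print("slot",l,r,np.linalg.norm(l-r))
h=onz(ca,222/4+210,510/4-75+130,14);print("100 line",h)
ax=(l-r)/np.linalg.norm(l-r);print("y axis",ax,"angle",np.degrees(np.arctan2(ax[1],ax[0])))
print("cursor",cur,"along from mid",(cur-(l+r)/2)@ax+60)
print("rod",rod,"well",well)
s=arm.read_state();q=s["ee_rot"];M=R.from_quat([*q[1:],q[0]]).as_matrix()
print(s["position"],"tool shift to rod",M.T@(rod-s["position"]), M)
E
```

```text
slot [427.2 274.1  14. ] [437.9 135.   14. ] 139.50202261880656
100 line [399.9 241.4  14. ]
y axis [-0.1  1.   0. ] angle 94.41919251070911
cursor [436.4 183.5  54. ] along from mid 38.66717908813802
rod [508.7 403.6 125. ] well [601.   76.1  75. ]
[508.5 399.6 243.6] tool shift to rod [  1.6  -3.8 118.6] [[ 0.9  0.3 -0. ]
 [ 0.3 -0.9 -0. ]
 [-0.   0.  -1. ]]
```

>>> carry_out --pt "0.4 0.016 -0.038 0.3 0" --pt "0.4 0.016 -0.038 0.7 0" --pt "0.4 0.016 -0.038 1 0" --pt "0.4 0.016 -0.038 1 0" --pt "0.4 0.016 -0.038 1 0"

```text
clock: 4.05
position: [508.7, 405.2, 144.6]
ee_rot: [0.0, 0.986, 0.165, -0.0]
ft_force: [1.1, -0.3, -0.4]
width: 0.601
finger_force: 0.0
```

>>> carry_out --pt "0.5 0 0 0.1 0" --pt "0.6 0 0 0.22 0" --pt "0.6 0 0 0.22 0" --pt "1 0 0 0.22 0" --pt "1 0 0 0.22 0" --pt "1 0 0 0.22 0" --pt "1 0 0 0.22 0" --pt "1 0 0 0.22 0" --pt "1 0 0 0.22 0" --pt "1 0 0 0.22 0" --newtons 30

```text
clock: 5.05
position: [508.9, 406.3, 122.0]
ee_rot: [0.0, 0.986, 0.166, 0.0]
ft_force: [1.4, -4.9, 3.3]
width: 0.156
finger_force: 29.9
```

>>> carry_out --pt "1 0 0 -0.1 0" --pt "1 0 0 -0.3 0" --pt "1 0 0 -0.6 0" --pt "1 0 0 -0.9 0" --pt "1 0 0 -1 0" --pt "1 0 0 -1 0" --pt "1 0 0 -1 0"

```text
clock: 5.75
position: [507.6, 406.9, 220.4]
ee_rot: [-0.0, 0.986, 0.166, -0.001]
ft_force: [-0.8, 0.1, -0.8]
width: 0.153
finger_force: 29.9
```

```bash
python3 -c "
from h import *
s=arm.read_state();print(s['position'],s['ft_force'],s['width'],s['finger_force'])
q=s['ee_rot'];M=R.from_quat([*q[1:],q[0]]).as_matrix();print(M.T@(np.array([601,76.1,222])-s['position']))
shot('wrist','pics/w_held.png')"
```

```text
[507.5710129  406.89825702 220.40305896] [-0.75101762  0.08995858 -0.83027429] 0.15324819192431904 29.930854439735413
[-20.20484141 343.14416106  -1.69168991]
```

>>> carry_out --pt "1 -0.02 0.3 0 0" --pt "1 -0.05 0.7 0 0" --pt "1 -0.05 0.9 0 0" --pt "1 -0.05 0.9 0 0" --pt "1 -0.05 0.9 0 0"

```text
clock: 6.3
position: [532.6, 319.9, 220.2]
ee_rot: [-0.0, 0.986, 0.165, -0.001]
ft_force: [0.6, -0.0, -1.1]
width: 0.157
finger_force: 29.9
```

>>> carry_out --pt "1 -0.02 0.3 0 0" --pt "1 -0.05 0.7 0 0" --pt "1 -0.05 0.9 0 0" --pt "1 -0.05 0.9 0 0" --pt "1 -0.05 0.9 0 0"

```text
clock: 6.8
position: [557.4, 234.5, 221.1]
ee_rot: [-0.0, 0.986, 0.166, -0.001]
ft_force: [-0.3, 0.3, -0.2]
width: 0.157
finger_force: 29.9
```

>>> carry_out --pt "1 -0.02 0.3 0 0" --pt "1 -0.05 0.7 0 0" --pt "1 -0.05 0.9 0 0" --pt "1 -0.05 0.9 0 0" --pt "1 -0.05 0.9 0 0"

```text
clock: 7.3
position: [582.3, 148.3, 221.4]
ee_rot: [-0.001, 0.986, 0.166, -0.0]
ft_force: [0.3, 0.1, -1.2]
width: 0.154
finger_force: 29.9
```

>>> carry_out --pt "1 -0.03 0.3 0 0" --pt "1 -0.05 0.5 0 0" --pt "1 -0.05 0.5 0 0" --pt "1 -0.05 0.5 0 0" --pt "1 -0.05 0.5 0 0"

```text
clock: 7.8
position: [593.9, 99.8, 221.6]
ee_rot: [-0.0, 0.986, 0.167, -0.0]
ft_force: [-0.1, -0.7, -0.5]
width: 0.151
finger_force: 29.9
```

```bash
python3 - <<'E'
from h import *
np.set_printoptions(precision=1,suppress=True)
s=arm.read_state();print(s['position'])
a,c=shot('wrist','pics/w_well.png')
np.save('pics/well_state.npy',s['position'])
x,y=[int(t) for t in proj(c,[601,76,90])];print(x,y,proj(c,[601,76,75]))
x0=max(0,x-80);y0=max(0,y-60)
a=cv2.cvtColor(a,cv2.COLOR_RGB2BGR)
cv2.imwrite('pics/c3.png',cv2.resize(a[y0:y0+120,x0:x0+160],None,fx=5,fy=5,interpolation=cv2.INTER_CUBIC));print(x0,y0)
shot('side','pics/side1.png');shot('scene','pics/scene1.png')
E
```

```text
[593.9  99.8 221.6]
345 201 [343.9 197.3]
265 141
```

View pics/c3.png

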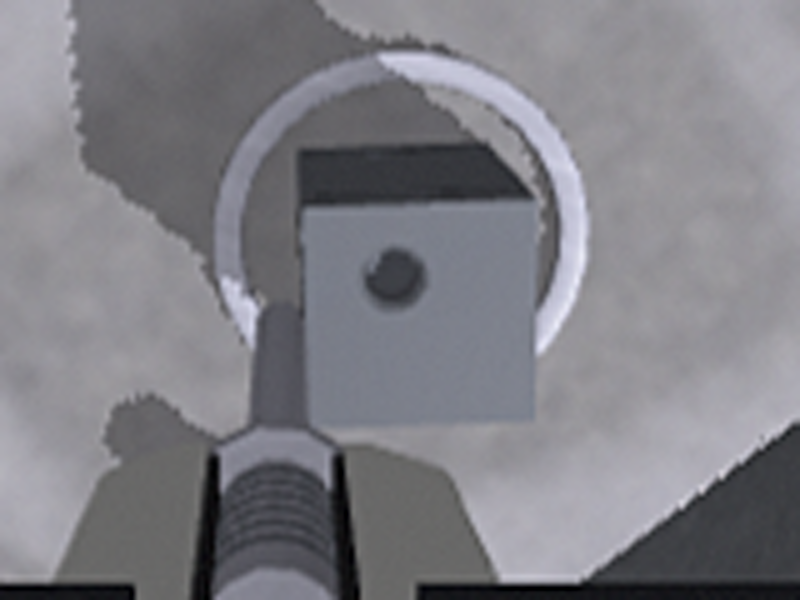

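The close crop shows the rod's foot at (279,307) in crop pixels and the well mouth at (395,277), with the rod vertical between the fingers.

```bash
python3 - <<'E'
from h import *
np.set_printoptions(precision=1,suppress=True)
a,c=load('pics/w_well.png');p=np.load('pics/well_state.npy')
tip=onz(c,320.8,202.0,104.6);well=onz(c,344,196.4,75)
axis=proj(c,[p[0],p[1],104.6]);print("tcp axis at foot",axis,"tip",tip,"well",well,"d",well-tip)
M=np.array([[.945,.327,0],[.327,-.945,0],[0,0,-1]])
print("tool shift",M.T@(well-tip))
# side & scene views for cross-check
for n in("side","scene"):
    i,k=load(f'pics/{n}1.png');print(n,proj(k,[601,78,75]),proj(k,[p[0],p[1],104.6]),k["W"][:3,3])
E
```

```text
tcp axis at foot [320.9 204.2] tip [596.  100.6 104.6] well [601.9  76.3  75. ] d [  6.  -24.3 -29.6]
tool shift [-2.3 24.9 29.6]
side [294.  167.1] [296.  158.7] [ 538.5 1022.   449.3]
scene [331.2 186.7] [329.9 178.6] [180.2 906.4 446.3]
```

>>> carry_out --pt "1 -0.02 0.15 0 0" --pt "1 -0.02 0.25 0 0" --pt "1 -0.02 0.25 0.1 0" --pt "1 -0.02 0.25 0.24 0" --pt "1 -0.02 0.25 0.24 0" --pt "1 -0.02 0.25 0.24 0"

```text
clock: 8.55
position: [600.3, 73.4, 197.0]
ee_rot: [-0.0, 0.986, 0.166, -0.001]
ft_force: [0.5, -0.1, -0.4]
width: 0.156
finger_force: 29.9
```

```bash
python3 - <<'E'
from h import *
np.set_printoptions(precision=1,suppress=True)
s=arm.read_state();print(s['position'])
a,c=shot('wrist','pics/w_well2.png');b,k=shot('side','pics/side2.png');e,g=shot('scene','pics/scene2.png')
f=lambda i,x,y,w,h,k:cv2.resize(i[y:y+h,x:x+w],None,fx=k,fy=k,interpolation=cv2.INTER_CUBIC)
m=np.zeros((600,800,3),np.uint8)
m[:,:400]=f(a,280,160,80,120,5);m[:300,400:]=f(b,255,130,80,60,5);m[300:,400:]=f(e,290,150,80,60,5)
cv2.imwrite('pics/m4.png',cv2.cvtColor(m,cv2.COLOR_RGB2BGR))
E
```

```text
[600.3  73.4 197. ]
```

View pics/m4.png

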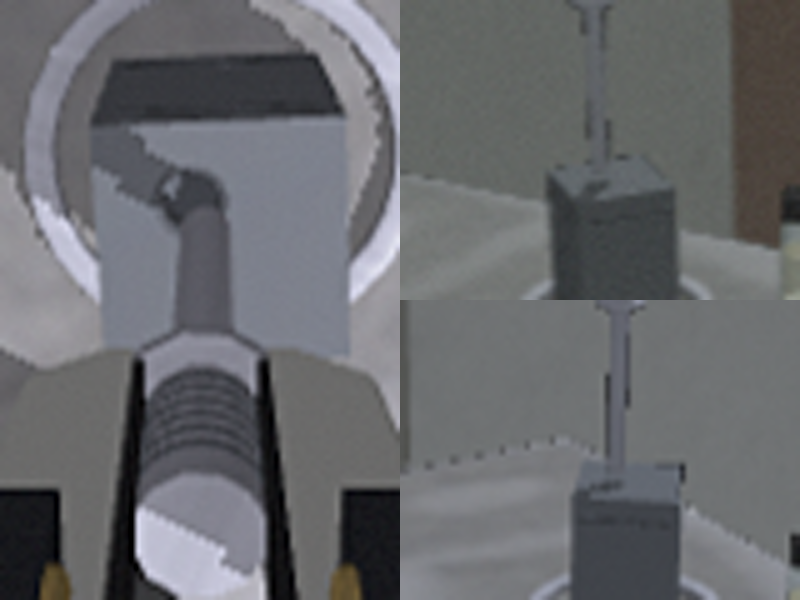

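The rod's foot hovers over the well mouth, at about (203,220) in the wrist crop against a mouth centre of about (196,197). The rod needs to move a few mm along +tool x and about 1.5 mm along -tool y. I'll quantify this with intensity profiles.

```bash
python3 - <<'E'
from h import *
np.set_printoptions(precision=1,suppress=True,linewidth=200)
a,c=load('pics/w_well2.png');g=cv2.cvtColor(a,cv2.COLOR_BGR2GRAY)
print("cols",list(range(308,330)))
for v in range(190,210): print(v,g[v,308:330])
p=np.array([600.3,73.4])
print("axis z80",proj(c,[*p,80]),"z83",proj(c,[*p,83]),"z164",proj(c,[*p,164]))
print("well est z75",proj(c,[601.9,76.3,75]), "px/mm tool x",proj(c,[*(p+[.945,.327]),80])-proj(c,[*p,80]))
E
```

```text
cols [308, 309, 310, 311, 312, 313, 314, 315, 316, 317, 318, 319, 320, 321, 322, 323, 324, 325, 326, 327, 328, 329]
190 [ 86 110 112 129 131 130 129 129 129 128 128 127 129 130 129 128 128 128 129 129 129 129]
191 [ 88  86  82 109 113 129 134 130 129 130 131 128 129 129 129 127 128 129 129 128 127 130]
192 [ 87  88  88  83  84 110 113 130 132 130 130 127 130 129 128 130 128 128 128 129 127 131]
193 [ 89  90  88  90  89  85  79 100 109 103 113 115 120 122 129 130 128 128 128 129 129 126]
194 [ 89  88  89  92  86  75  78  83  67  58  80  82  90 100 117 128 130 129 127 127 128 129]
195 [ 91  91  90  89  74  71  92 105  71  60  60  60  65  77  89 108 125 129 129 128 128 127]
196 [ 88  89  90  80  66 100 113 110  74  63  64  63  65  60  68  90 112 128 130 129 127 127]
197 [ 89  91  88  70  85 123 120  93  69  62  65  64  64  64  60  83  98 128 130 128 130 130]
198 [ 89  91  83  64  80 103 116  73  63  65  66  64  64  66  64  65  82 117 129 128 127 128]
199 [ 86  90  78  71  54  57  98  74  63  67  65  66  64  64  65  56  80 102 125 128 128 127]
200 [111  90  72  66  60  58  63  62  64  64
[... 305 characters left out ...]
5  78 119 129 129 127 128]
204 [129 125 128 126 115  96  76  55  72  86  89  89  88  88  87  84  79  97 125 129 128 127]
205 [126 127 126 128 122 110  98  82  86  86  88  88  90  87  86  85  79  86 123 130 127 128]
206 [126 126 125 128 129 119 112 102  85  85  87  91  90  88  85  85  81  90 121 128 128 127]
207 [127 124 126 126 127 128 126 115  89  84  89  91  90  88  87  84  81  88 120 129 128 127]
208 [126 126 127 126 126 127 130 122  92  84  89  90  89  89  88  87  81  88 121 130 128 128]
209 [125 127 127 127 127 128 129 122  91  85  88  89  91  88  89  85  82  89 120 129 128 129]
axis z80 [320.8 204.1] z83 [320.9 205. ] z164 [321.3 239.9]
well est z75 [318.6 200.3] px/mm tool x [ 0. -1.]
```

>>> carry_out --pt "1 0.033 -0.027 0 0" --pt "1 0.033 -0.027 0 0" --pt "1 0.033 -0.027 0 0"

```text
clock: 9.0
position: [603.0, 77.5, 197.9]
ee_rot: [0.0, 0.986, 0.166, 0.0]
ft_force: [0.1, -0.5, -1.5]
width: 0.155
finger_force: 29.9
```

```bash
python3 - <<'E'
from h import *
np.set_printoptions(precision=1,suppress=True,linewidth=200)
print(arm.read_state()['position'])
a,c=shot('wrist','pics/w_well3.png');g=cv2.cvtColor(a,cv2.COLOR_RGB2GRAY)
print("cols",list(range(308,330)))
for v in range(190,212): print(v,g[v,308:330])
E
```

```text
[603.   77.5 197.9]
cols [308, 309, 310, 311, 312, 313, 314, 315, 316, 317, 318, 319, 320, 321, 322, 323, 324, 325, 326, 327, 328, 329]
190 [ 89  88 113 134 135 132 131 128 130 127 130 129 129 129 129 129 128 129 130 128 129 129]
191 [ 88  86  85 110 113 129 130 130 130 127 128 128 129 127 128 128 128 127 129 127 128 130]
192 [ 90  89  87  86  82 108 115 129 131 128 128 127 127 127 127 129 128 128 126 128 129 129]
193 [ 89  88  88  89  86  85  84 107 110 126 130 127 128 128 127 127 128 129 127 128 130 128]
194 [ 88  89  89  88  88  88  88  85  80 123 130 128 128 129 128 127 130 129 128 128 129 129]
195 [ 89  89  90  89  90  88  86  88  83 127 132 131 128 128 129 128 129 127 127 129 128 130]
196 [ 89  89  89  89  89  89  88  89  86 110 128 128 128 128 127 127 130 129 127 127 128 130]
197 [ 89  88  89  89  89  88  91  90  84  72 117 113 109 108 114 117 121 127 128 129 128 127]
198 [ 87  89  89  90  90  88  90  86  70  72 117  85  75  74  79  86 100 112 123 129 129 128]
199 [ 85  87  89  89  88  90  87  72  87 109 127  78  55  59  60  58  74  88 104 123 127 126]
200 [108  90  85  86  88
[... 403 characters left out ...]
1  88  87  86  84  83  90  63  75 113 127]
205 [127 127 126 126 128 122 116  76  78  86  88  89  90  88  86  84  82  95  78  73 111 126]
206 [126 125 126 127 127 124 113  98  87  86  88  89  88  88  86  83  82  92  92  82 117 127]
207 [126 126 126 127 125 128 116 106  88  86  89  92  90  87  85  84  81  93  88  99 126 129]
208 [126 125 124 126 127 128 124 109  88  85  88  90  89  88  86  84  81  90  98 119 128 126]
209 [127 127 126 126 126 125 128 119  91  85  89  90  90  87  86  84  79  88 116 128 126 128]
210 [126 126 126 126 126 127 128 118  90  87  87  90  90  89  88  84  80  87 121 129 126 126]
211 [125 124 126 125 126 127 128 111  88  87  89  91  90  88  87  84  83  88 119 128 127 126]
```

>>> carry_out --pt "1 0 0 0.02 0" --pt "1 0 0 0.04 0" --pt "1 0 0 0.06 0" --pt "1 0 0 0.08 0" --pt "1 0 0 0.1 0" --pt "1 0 0 0.12 0" --pt "1 0 0 0.13 0" --pt "1 0 0 0.13 0"

```text
clock: 9.85
position: [602.8, 77.3, 184.4]
ee_rot: [-0.0, 0.986, 0.166, -0.0]
ft_force: [0.6, -0.7, -1.1]
width: 0.157
finger_force: 29.9
```

>>> carry_out --pt "1 0 0 0.01 0" --pt "1 0 0 0.02 0" --pt "1 0 0 0.03 0" --pt "1 0 0 0.04 0" --pt "1 0 0 0.05 0" --pt "1 0 0 0.06 0" --pt "1 0 0 0.07 0" --pt "1 0 0 0.08 0" --pt "1 0 0 0.08 0"

```text
clock: 10.75
position: [602.8, 77.3, 176.5]
ee_rot: [-0.0, 0.986, 0.166, -0.0]
ft_force: [-0.3, -0.6, -1.2]
width: 0.154
finger_force: 29.9
```

>>> carry_out --pt "1 0 0 0.005 0" --pt "1 0 0 0.01 0" --pt "1 0 0 0.015 0" --pt "1 0 0 0.02 0" --pt "1 0 0 0.02 0"

```text
clock: 11.25
position: [602.9, 77.4, 174.6]
ee_rot: [-0.0, 0.986, 0.166, 0.0]
ft_force: [-0.6, 0.9, -1.6]
width: 0.158
finger_force: 29.9
```

>>> carry_out --pt "1 0 0 0.005 0" --pt "1 0 0 0.01 0" --pt "1 0 0 0.015 0" --pt "1 0 0 0.02 0" --pt "1 0 0 0.02 0"

```text
clock: 11.75
position: [603.2, 77.4, 173.2]
ee_rot: [0.0, 0.986, 0.166, 0.001]
ft_force: [0.1, 0.1, 4.8]
width: 0.157
finger_force: 30.0
```

>>> carry_out --pt "1 0 0 0.005 0" --pt "1 0 0 0.01 0" --pt "1 0 0 0.015 0" --pt "1 0 0 0.02 0" --pt "1 0 0 0.02 0"

```text
clock: 12.25
position: [603.2, 77.3, 170.7]
ee_rot: [0.0, 0.986, 0.166, 0.0]
ft_force: [0.8, -0.3, 3.2]
width: 0.154
finger_force: 29.9
```

>>> carry_out --pt "1 0 0 0.01 0" --pt "1 0 0 0.02 0" --pt "1 0 0 0.03 0" --pt "1 0 0 0.04 0" --pt "1 0 0 0.05 0" --pt "1 0 0 0.06 0" --pt "1 0 0 0.07 0" --pt "1 0 0 0.08 0" --pt "1 0 0 0.09 0"

```text
clock: 13.15
position: [602.9, 77.3, 161.5]
ee_rot: [-0.0, 0.986, 0.166, -0.0]
ft_force: [1.0, 1.1, 2.6]
width: 0.156
finger_force: 29.9
```

>>> carry_out --pt "1 0 0 0.005 0" --pt "1 0 0 0.01 0" --pt "1 0 0 0.015 0" --pt "1 0 0 0.02 0"

```text
clock: 13.55
position: [602.9, 77.3, 159.8]
ee_rot: [0.0, 0.986, 0.166, 0.0]
ft_force: [1.0, 1.7, 3.7]
width: 0.153
finger_force: 29.9
```

>>> carry_out --pt "1 0 0 0.005 0" --pt "1 0 0 0.01 0" --pt "1 0 0 0.01 0"

```text
clock: 13.85
position: [602.9, 77.3, 158.5]
ee_rot: [0.0, 0.986, 0.166, -0.0]
ft_force: [1.1, 1.1, 2.0]
width: 0.155
finger_force: 29.9
```

>>> carry_out --pt "1 0 0 0.005 0" --pt "1 0 0 0.01 0" --pt "1 0 0 0.01 0"

```text
clock: 14.15
position: [602.8, 77.3, 157.4]
ee_rot: [-0.0, 0.986, 0.166, -0.0]
ft_force: [2.2, 1.2, 0.7]
width: 0.156
finger_force: 29.9
```

>>> carry_out --pt "1 0 0 0.005 0" --pt "1 0 0 0.01 0" --pt "1 0 0 0.01 0"

```text
clock: 14.45
position: [602.9, 77.3, 156.7]
ee_rot: [0.0, 0.986, 0.166, 0.0]
ft_force: [1.4, 0.9, 1.9]
width: 0.152
finger_force: 29.9
```

>>> carry_out --pt "1 0 0 0.005 0" --pt "1 0 0 0.01 0" --pt "1 0 0 0.015 0" --pt "1 0 0 0.02 0"

```text
clock: 14.85
position: [603.0, 77.3, 154.7]
ee_rot: [0.0, 0.986, 0.166, 0.0]
ft_force: [1.8, 1.5, 2.5]
width: 0.157
finger_force: 29.9
```

>>> carry_out --pt "1 0 0 0.007 0" --pt "1 0 0 0.014 0" --pt "1 0 0 0.021 0" --pt "1 0 0 0.028 0" --pt "1 0 0 0.035 0" --pt "1 0 0 0.042 0"

```text
clock: 15.45
position: [602.9, 77.3, 150.4]
ee_rot: [0.0, 0.986, 0.166, 0.0]
ft_force: [1.3, 0.3, 4.1]
width: 0.154
finger_force: 29.9
```

>>> carry_out --pt "1 0 0 0.006 0" --pt "1 0 0 0.012 0" --pt "1 0 0 0.018 0" --pt "1 0 0 0.024 0"

```text
clock: 15.85
position: [602.9, 77.2, 148.0]
ee_rot: [-0.0, 0.986, 0.166, -0.0]
ft_force: [2.1, 0.5, 3.8]
width: 0.154
finger_force: 29.9
```

>>> carry_out --pt "1 0 0 0.005 0" --pt "1 0 0 0.01 0" --pt "1 0 0 0.01 0"

```text
clock: 16.15
position: [602.7, 77.3, 146.7]
ee_rot: [-0.0, 0.986, 0.166, -0.0]
ft_force: [2.5, 0.3, 0.6]
width: 0.155
finger_force: 29.9
```

>>> carry_out --pt "1 0 0 0.005 0" --pt "1 0 0 0.01 0" --pt "1 0 0 0.01 0"

```text
clock: 16.45
position: [602.9, 77.3, 146.1]
ee_rot: [0.0, 0.986, 0.166, 0.0]
ft_force: [1.6, -0.0, 2.7]
width: 0.156
finger_force: 29.9
```

>>> carry_out --pt "1 0 0 0.005 0" --pt "1 0 0 0.01 0" --pt "1 0 0 0.01 0"

```text
clock: 16.75
position: [603.2, 77.3, 146.0]
ee_rot: [0.0, 0.986, 0.166, 0.001]
ft_force: [0.8, 1.1, 7.9]
width: 0.153
finger_force: 30.0
```

>>> carry_out --pt "1 0 0 0.005 0" --pt "1 0 0 0.01 0" --pt "1 0 0 0.01 0"

```text
clock: 17.05
position: [603.5, 77.3, 145.9]
ee_rot: [0.0, 0.986, 0.166, 0.001]
ft_force: [-1.2, 1.4, 12.0]
width: 0.154
finger_force: 30.0
```

>>> carry_out --pt "1 0 0 0.005 0" --pt "1 0 0 0.005 0" --pt "1 0 0 0.005 0" --pt "0.4 0 0 -0.01 0" --pt "0.4 0 0 -0.01 0" --pt "0.4 0 0 -0.01 0" --pt "0.4 0 0 -0.01 0" --pt "0.4 0 0 -0.01 0"

```text
clock: 17.85
position: [602.5, 77.2, 144.5]
ee_rot: [-0.0, 0.986, 0.166, -0.001]
ft_force: [-0.2, -1.1, 0.2]
width: 0.537
finger_force: 0.0
```

>>> carry_out --pt "0.4 0 0 -0.2 0" --pt "0.4 0 0 -0.5 0" --pt "0.4 0 0 -0.9 0" --pt "0.4 0 0 -0.9 0" --pt "0.4 0 0 -0.9 0"

```text
clock: 18.35
position: [603.3, 77.3, 236.0]
ee_rot: [0.0, 0.986, 0.166, 0.001]
ft_force: [-0.7, -0.4, 0.4]
width: 0.603
finger_force: 0.0
```

```bash
python3 - <<'E'
from h import *
np.set_printoptions(precision=3,suppress=True)
s=arm.read_state();q=s['ee_rot'];M=R.from_quat([*q[1:],q[0]]).as_matrix()
print(s['position'],s['joint_pos'],M.T@(np.array([437,184,236])-s['position']),"yaw of tool y",np.degrees(np.arctan2(M[1,1],M[0,1])))
shot('side','pics/side3.png');shot('wrist','pics/w4.png')
E
```

```text
[603.348  77.269 236.022] [-0.056  0.367  1.402 -0.     1.371  1.181] [-122.188 -155.349   -0.371] yaw of tool y -70.8714275112687
```

>>> carry_out --pt "0.4 -0.3 -0.4 0 0" --pt "0.4 -0.61 -0.78 0 0" --pt "0.4 -0.61 -0.78 0 0" --pt "0.4 -0.61 -0.78 0 0"

```text
clock: 18.85
position: [518.5, 131.5, 234.1]
ee_rot: [0.0, 0.986, 0.167, -0.001]
ft_force: [0.8, -0.2, 0.6]
width: 0.601
finger_force: 0.0
```

>>> carry_out --pt "0.4 -0.3 -0.4 0 0.03" --pt "0.4 -0.6 -0.77 0 0.06" --pt "0.4 -0.6 -0.77 0.2 0.08" --pt "0.4 -0.6 -0.77 0.6 0.08" --pt "0.4 -0.6 -0.77 0.9 0.08" --pt "0.4 -0.6 -0.77 0.9 0.08" --pt "0.4 -0.6 -0.77 0.9 0.08"

```text
clock: 19.55
position: [438.5, 183.6, 144.9]
ee_rot: [0.0, 0.999, 0.041, -0.001]
ft_force: [0.7, -0.7, -0.5]
width: 0.603
finger_force: 0.0
```

```bash
python3 - <<'E'
from h import *
np.set_printoptions(precision=3,suppress=True)
s=arm.read_state();q=s['ee_rot'];M=R.from_quat([*q[1:],q[0]]).as_matrix()
print(s['position'],"yaw of tool y",np.degrees(np.arctan2(M[1,1],M[0,1])))
a,c=shot('wrist','pics/w5.png');b,_=load('pics/side3.png')
m=np.zeros((600,800,3),np.uint8)
m[:500]=cv2.cvtColor(cv2.resize(a,(800,500)),cv2.COLOR_RGB2BGR)
m[:180,:240]=cv2.resize(b[130:190,255:335],(240,180))
cv2.imwrite('pics/m5.png',m[:500])
E
```

```text
[438.549 183.645 144.915] yaw of tool y -85.3209923173687
```

View pics/m5.png

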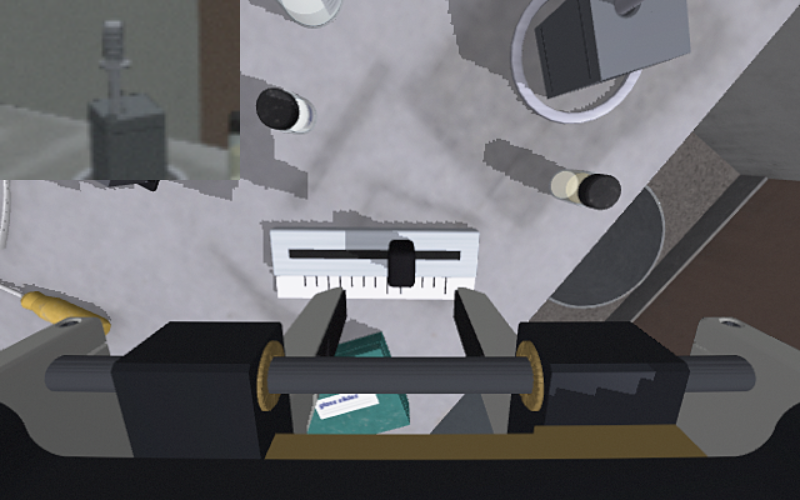

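The inset shows the rod standing in the well. The cursor is at view x≈402, level with the finger midline, with the zero line at x≈446, the 50 line at about 387, and the slot from 289 to 460.

>>> carry_out --pt "0.4 0 0 0.3 0" --pt "0.4 0 0 0.6 0" --pt "0.4 0 0 0.85 0" --pt "0.4 0 0 0.95 0" --pt "0.4 0 0 0.95 0" --pt "0.7 0 0 0.95 0" --pt "0.8 0 0 0.95 0" --pt "1 0 0 0.95 0" --pt "1 0 0 0.95 0" --pt "1 0 0 0.95 0" --pt "1 0 0 0.95 0" --newtons 12

```text
clock: 20.7
position: [438.1, 184.1, 50.5]
ee_rot: [0.0, 0.999, 0.041, 0.0]
ft_force: [-0.1, -0.7, 3.9]
width: 0.214
finger_force: 12.0
```

```bash
python3 - <<'E'
from h import *
np.set_printoptions(precision=1,suppress=True)
a,c=load('pics/w5.png');g=cv2.cvtColor(a,cv2.COLOR_BGR2GRAY)
print("cursor row 214",[ (i,g[214,i]) for i in range(306,338)])
for v in (226,230):print(v,g[v,228:375])
s=arm.read_state();print(s['position'],s['width'],s['finger_force'],s['ft_force'])
E
```

```text
cursor row 214 [(306, np.uint8(225)), (307, np.uint8(196)), (308, np.uint8(194)), (309, np.uint8(167)), (310, np.uint8(67)), (311, np.uint8(5)), (312, np.uint8(24)), (313, np.uint8(27)), (314, np.uint8(32)), (315, np.uint8(30)), (316, np.uint8(30)), (317, np.uint8(31)), (318, np.uint8(31)), (319, np.uint8(31)), (320, np.uint8(30)), (321, np.uint8(31)), (322, np.uint8(29)), (323, np.uint8(33)), (324, np.uint8(33)), (325, np.uint8(32)), (326, np.uint8(31)), (327, np.uint8(30)), (328, np.uint8(33)), (329, np.uint8(31)), (330, np.uint8(24)), (331, np.uint8(0)), (332, np.uint8(164)), (333, np.uint8(224)), (334, np.uint8(223)), (335, np.uint8(220)), (336, np.uint8(221)), (337, np.uint8(220))]
226 [244 244 244 245 244 244 245 244 244 244 244 244 245 247 255 171  77 243
 251 245 244 244 246 255 197  39 242 252 246 245 245 245 248 255 132 142
 248 249 245 244 245 247 255 171  58 249 252 245 245 244 246 252 234  71
 246 252 246 245 244 245 248 255 143 115 250 250 246 245 245 247 255 185
  67 250 251 246 245 245 245 249 255 137  35  27  16  28  29  28  29  33
  29  32  28  28  31  34  30  30  3
[... 175 characters left out ...]
 245 245
 246 245 246]
230 [245 244 245 244 244 245 244 245 244 244 244 244 244 244 246 248 249 247
 245 245 245 244 245 246 247 250 249 246 246 245 245 247 251 255 159 131
 237 233 194 159 125  89  86  92  93  70 241 255 254 248 245 246 250 238
 247 247 245 245 244 245 245 248 237 248 248 245 245 245 244 245 248 240
 219 246 247 245 245 245 246 249 255 111 186 255 255 250 234 231 231 234
 242 181  88 186 232 234 233 233 234 218 210 255 255 249 246 245 245 246
 252 215 229 247 246 245 245 245 246 251 226 233 249 247 245 245 245 248
 255 180  21 254 252 246 245 245 247 251 255 247 121  78  84  83  83 109
 112 174 229]
[438.1 184.1  50.5] 0.21436337291028862 11.984768807888031 [-0.1 -0.7  3.9]
```

>>> carry_out --pt "1 0 -0.08 0 0" --pt "1 0 -0.16 0 0" --pt "1 0 -0.26 0 0" --pt "1 0 -0.34 0 0" --pt "1 0 -0.355 0 0" --pt "1 0 -0.355 0 0" --pt "1 0 -0.355 0 0" --pt "0.6 0 -0.355 0 0" --pt "0.5 0 -0.355 0 0" --pt "0.4 0 -0.355 0 0" --pt "0.4 0 -0.355 0 0" --pt "0.4 0 -0.355 0 0"

```text
clock: 21.9
position: [434.7, 219.4, 49.9]
ee_rot: [0.0, 0.999, 0.041, -0.0]
ft_force: [0.0, 1.0, -1.3]
width: 0.58
finger_force: 0.0
```

>>> carry_out --pt "0.4 0 0 -0.2 0" --pt "0.4 0 0 -0.5 0" --pt "0.4 0 0 -0.95 0" --pt "0.4 0 0 -0.95 0" --pt "0.4 0 0 -0.95 0"

```text
clock: 22.4
position: [435.5, 219.6, 146.0]
ee_rot: [-0.0, 0.999, 0.041, 0.001]
ft_force: [0.2, 0.4, -0.6]
width: 0.599
finger_force: 0.0
```

```bash
python3 - <<'E'
from h import *
s=arm.read_state();print(s['position'],s['width'],s['clock'])
a,c=shot('wrist','pics/w6.png');g=cv2.cvtColor(a,cv2.COLOR_RGB2GRAY)
x=[proj(c,p) for p in([438,184+35.5,14],)];print(x)
y0=190;m=cv2.resize(a[180:245,220:420],None,fx=4,fy=4,interpolation=cv2.INTER_CUBIC)
_,_=shot('side','pics/side4.png');b=cv2.imread('pics/side4.png')
t=cv2.resize(b[130:210,255:415],(640,320),interpolation=cv2.INTER_CUBIC)
o=np.zeros((590,800,3),np.uint8);o[:260]=cv2.cvtColor(m,cv2.COLOR_RGB2BGR);o[265:585,:640]=t
cv2.imwrite('pics/m6.png',o)
E
```

```text
[435.47149123 219.58981029 145.97039918] 0.5992611744854428 22.4
[array([321.36358434, 197.70965035])]
```

View pics/m6.png

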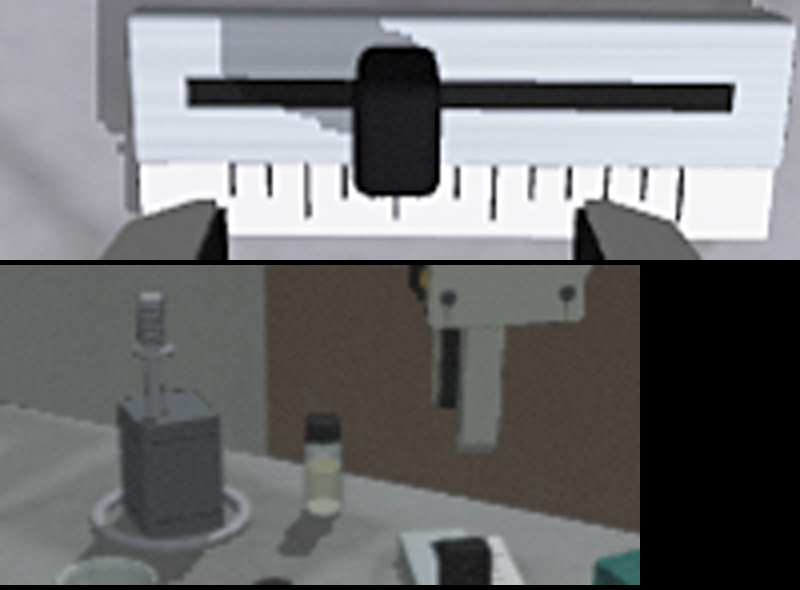

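The needle is at crop x≈396, between the 100 line at 308 and the 50 line at 494, so it reads about 76.3. The target is 74, so I'll regrip and nudge the cursor back about 2.2 mm.

>>> carry_out --pt "0.4 0 0 0.3 0" --pt "0.4 0 0 0.6 0" --pt "0.4 0 0 0.85 0" --pt "0.4 0 0 0.95 0" --pt "0.4 0 0 0.95 0" --pt "0.7 0 0 0.95 0" --pt "0.8 0 0 0.95 0" --pt "1 0 0 0.95 0" --pt "1 0 0 0.95 0" --pt "1 0 0 0.95 0" --pt "1 0 0.01 0.95 0" --pt "1 0 0.022 0.95 0" --pt "1 0 0.022 0.95 0" --pt "1 0 0.022 0.95 0" --pt "0.6 0 0.022 0.95 0" --pt "0.4 0 0.022 0.95 0" --pt "0.4 0 0.022 0.95 0" --pt "0.4 0 0.022 0.95 0"

```text
clock: 24.3
position: [434.9, 217.2, 49.8]
ee_rot: [0.0, 0.999, 0.041, -0.0]
ft_force: [0.5, 0.2, -0.1]
width: 0.511
finger_force: 0.0
```

>>> carry_out --pt "0.4 0 0 -0.2 0" --pt "0.4 0 0 -0.5 0" --pt "0.4 0 0 -0.95 0" --pt "0.4 0 0 -0.95 0" --pt "0.4 0 0 -0.95 0"

```text
clock: 24.8
position: [435.6, 217.4, 145.9]
ee_rot: [-0.0, 0.999, 0.041, 0.001]
ft_force: [0.0, -0.1, -0.0]
width: 0.599
finger_force: 0.0
```

```bash
python3 - <<'E'
from h import *
s=arm.read_state();print(s['position'],s['width'],s['clock'])
a,c=shot('wrist','pics/w7.png');g=cv2.cvtColor(a,cv2.COLOR_RGB2GRAY)
np.set_printoptions(linewidth=200)
for v in(225,228,230,231): print(v,[(i,int(g[v,i])) for i in range(275,400) if g[v,i]<215])
E
```

```text
[435.63326866 217.40435004 145.88030253] 0.599480141276297 24.8
225 [(275, 143), (276, 112), (284, 186), (285, 28), (294, 113), (295, 178), (303, 138), (304, 111), (309, 114), (310, 0), (311, 19), (312, 29), (313, 26), (314, 28), (315, 27), (316, 29), (317, 31), (318, 26), (319, 32), (320, 28), (321, 30), (322, 27), (323, 30), (324, 29), (325, 27), (326, 32), (327, 28), (328, 26), (329, 13), (330, 44), (331, 78), (332, 61), (341, 62), (350, 110), (351, 149), (359, 161), (360, 59), (369, 58), (378, 110), (379, 119), (387, 175), (388, 66)]
228 [(275, 157), (276, 106), (284, 179), (285, 19), (294, 110), (295, 178), (303, 132), (304, 105), (310, 182), (311, 152), (312, 80), (313, 8), (314, 0), (315, 0), (316, 0), (317, 0), (318, 1), (319, 1), (320, 6), (321, 1), (322, 0), (323, 0), (324, 0), (325, 0), (326, 0), (327, 31), (328, 79), (329, 196), (331, 141), (332, 112), (340, 179), (341, 23), (350, 103), (351, 181), (359, 130), (360, 81), (368, 181), (369, 23), (378, 73), (379, 195), (387, 120), (388, 93)]
230 [(294, 111), (295, 178), (319, 154), (320, 160), (340, 182), (341, 66), (366, 121), (367, 82), (368, 92), (369, 94), (370, 88), (371, 112), (372, 109), (373, 172), (378, 209), (387, 81), (388, 165)]
231 [(275, 213), (294, 112), (295, 179), (319, 141), (320, 142), (340, 181), (341, 66), (365, 198), (366, 114), (367, 97), (368, 100), (369, 101), (370, 100), (371, 98), (372, 93), (373, 88), (374, 111), (375, 108), (376, 176), (387, 81), (388, 200)]
```

```bash
python3 -c "
from plant import arm
print(arm.job_done())"
```

```text
the job is handed in; nothing more can be done
None
```

The rod is bottomed and released in the ring block's well, which I measured as about 46 mm deep, leaving about 74 mm exposed; the bench-scale cursor reads about 73 mm (within the 4 mm tolerance), and I handed the job in after about 25 s on the robot's clock, with no verdict returned.

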